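# Date-stamp the three label panels of a fallen spice tub

## Robot

A 6-joint arm with a two-finger parallel gripper is mounted at the origin on a cart in front of the work surface, level with it; the furniture and walls round the work are solid. World frame = base frame: x ahead of the robot, y to its left, z up, the work surface at z = 0. Lengths are in m, angles in rad, forces in N, time in s.
With the tool pointing down it reaches from about 0.325 to 0.925 m from the base axis. Payload 3.1 kg.
Tool frame: the origin (TCP) lies between the finger pads; the fingertips stand 19 mm ahead of it and the grasp point (between the pads) is the TCP; z points along the fingers, y is the line along which they close (so a half turn about z gives the same grasp; the last joint's range is limited). The gripper opens to 85 mm and grips with 20 to 120 N. Pads are 22 mm wide; open, the fingers measure 114 mm over their backs; the gripper's body (76 mm by 85 mm) begins 54 mm behind the grasp point. The pads swing forward as they close: fully open they stand 13 mm farther back than shut.
Start: joints at [1.168, 0.217, 1.613, -0, 1.311, -0.112], TCP at [0.179, 0.599, 0.25] pointing down, gripper open.
Joint ranges: [-2.75, 2.75], [-0.78, 2.1], [0.31, 2.55], [-1.13, 4.27], [0.13, 2.63], [-2.58, 2.58]. Speed limits (rad/s): [2.79, 2.79, 3.14, 3.14, 3.14, 3.14].

## Interface

Orientations are given as a unit quaternion [w, x, y, z].
In Python, from station import telemetry, imaging, sign_off gives the robot as it stands.
- The arm moves only by the tool servo_tool, never from a script. Its argument "increments" is a list of rows, each a list of 3 entries, a list of its own where there are three numbers: the shift along the tool's x, y, z in cm, then the turn, a rotation vector about the tool's x, y, z in degrees, then the opening, from 0 (shut) to 1 (fully open). In form: [[[dx, dy, dz], [ax, ay, az], hand], ...]. A call has 1 to 12 rows; each row shifts and turns the commanded pose from where the row before left it, along the tool's axes as they then stand; what a row does not reach is not made up. A row lasts 1/10 s, in which the tool goes at most 50 mm and 8.59 degrees, less where a joint would pass 70% of its speed; a pose out of reach is approached as far as the arm can. A call is refused whole if a number of a shift passes 5 or a number of a turn 8.59, either way. A call with a gripper value outside its range is refused whole. The fingers move at their own pace and stop on an object; "grip_force" is the grip in N (left out, the last holds). Time passes only in rows, so rows that do not move let the fingers close. It gives the time, the measured TCP pose, the force, the opening and the grip force at its end, in the units of the state.
- telemetry.get_obs(): the state, without advancing time (a new reading comes with each control period).
- imaging.snapshot(name): name is "side" or "top"; returns a dict with "color" (420x560x3 uint8, red, green, blue), "range_z" (420x560 float32, m along the optical axis (not along the pixel's ray), 0 where there is no reading), "camera_matrix" (3x3 intrinsics, pixels), "world_from_camera" (4x4, takes a point from camera to world coordinates). Camera axes: x right, y down, z forward; pixel columns grow to the right and rows downward; lengths in m; the calibration is good to about 2 mm. A picture is of the moment at which its call begins.
- sign_off(): hands the job in; it is judged then, once.
The state is a dict: "clock": time; "q": joint angles; "qd": joint speeds; "joint_torque": joint torques, N m; "tcp_pos": TCP position; "ee_rot": TCP orientation; "ft_force": force on the tool from outside, world axes, zero at the start; "ft_torque": the same for the moment, N m; "finger_gap": finger opening in m; "grip_force": force on a finger pad.
Only numpy, scipy, OpenCV 4.12 (cv2) and the standard library are available. Lean on these libraries where they do the work, as an engineer would, in place of code of your own. Each camera call takes 0.05 s, during which the arm holds its last target. There are 200 camera calls.

## Task

Pick up the square spice tub that has fallen over and press each of its three label panels onto the sloping date stamp - first the left panel, then the front, then the right - each time with the tub's cap end up the slope, the panel flat and centred on the pad, and the spring head pushed fully home, firmly but without ramming it. Then stand the tub upright in the gap between the two finished tubs in the steel tray, leaving those two standing in their places, and let go.

Things in the scene. Friction and masses are not known exactly. Their poses are not given: they have to be found in the camera images.
- tub: The only tub lying down at the start: square plastic spice tub, 0.25 kg, body 64 x 64 mm with flat sides, 112 mm high, then a shoulder and a round white cap (58 mm across, 118 to 140 mm up). Origin: centre of its underside; z towards the cap. Finger ribs cross its +x side, the back; -x is the front, +y the left and -y the right side (seen facing the front, cap up). Starts on its ribs.
- panel_left (a point): Centre of the blank white label panel of the left side (+y, on the surface, 32 mm from the tub's axis, 45 mm above the underside). Panels are 48 mm wide and 44 mm high (23 to 67 mm up); the body above them is free to hold. Axes as the tub's.
- panel_front (a point): Centre of the front label panel, on the side surface (-x side, 32 mm from the axis, 45 mm above the underside). Axes as the tub's.
- panel_right (a point): Centre of the right label panel, on the side surface (-y side, 32 mm from the axis, 45 mm above the underside). Axes as the tub's.
- tub_cap (a point): Middle of the top of the tub's cap, 140 mm above its underside. Axes as the tub's.
- stamp_pad (a point): Centre of the face of the stamp's rubber pad (36 mm wide, 26 mm high), 88 mm above the worktop; it moves with the head. x: pressing direction, square into the pad, 30 degrees below level (the pad looks upward); y: level, across the pad; z: up the pad's slope, 30 degrees from vertical, leaning over the stamp: where the tub's cap end must point.
- stamp: The fixed grey bench date stamp. Origin on the worktop; -x is the pad side, z up; pad at x = -50, z = 88 mm. The head (40 x 30 mm) stands 27 mm out of the collar of a barrel (50 x 44 mm in section) that slopes down and away from the pad for 105 mm, over a base plate 130 x 96 mm that begins 20 mm behind the pad, seen from above.
- stamp_head (a joint): How far the spring-loaded stamp head is pushed in along x: 0 at rest, 0.010 m fully home on its stop. The spring takes about 3.5 N to start and 7 N at the end.
- tray: Shallow steel tray fixed on the worktop, 262 x 92 mm, rim 13 mm high, floor 2.5 mm thick. Origin: centre of its underside; x runs along it, z up. Finished tubs stand near x = -85 and +85 mm; the gap between them, about 105 mm long, is centred near x = 0, y = 0.
- tub_near: Finished tub (same size and shape, panels already stamped) standing at the near end of the tray (-x). Origin: centre of its underside, z up.
- tub_far: Finished tub (same size and shape) standing at the far end of the tray (+x). Origin: centre of its underside, z up.

How it is judged:
By the outcome, as a careful person would: the job done as asked, in the order asked, and still so for the second after the job is handed in, with the robot touching nothing.
It also fails if it takes over 72 s, if anything falls off the work surface, if the arm or the gripper's body presses on something with over 40 N, if the wrist force passes 120 N, or if a joint passes its speed limit or range.

## Working session

There is one attempt and no reset: what is moved stays moved. The work goes in short steps, Python scripts to look and compute and a tool call to move; the robot and the scene stay as the last step left them, time stands still between calls to the robot, and variables do not carry over. Pictures are saved under pics/ and viewed, at most 10 in all, crops included, and the job is handed in when it is done.

Besides the shell and the picture viewer there is one more tool, called as name(argument=value, ...), one argument or row to a line, values as JSON. servo_tool: Moves the arm, as the interface text tells. Its arguments: {"type":"object","properties":{"increments":{"type":"array","items":{"type":"array"}},"grip_force":{"type":"number"}},"required":["increments"]}

```bash
mkdir -p pics; ls
python3 - <<'E'
from station import telemetry, imaging
import cv2, numpy as np
o=telemetry.get_obs(); print(o)
for n in("top","side"):
    s=imaging.snapshot(n); np.savez(n+"0.npz",**s)
    cv2.imwrite(f"pics/{n}0.png",s["color"][:,:,::-1]); print(n,s["camera_matrix"],s["world_from_camera"])
E
```

```text
pics
{'clock': 0.0, 'q': array([ 1.16775549e+00,  2.17798819e-01,  1.61495464e+00, -8.30067559e-06,
        1.31128959e+00, -1.12226255e-01]), 'qd': array([-2.78857306e-05, -2.20451611e-03,  8.16379525e-04,  1.04153576e-04,
       -3.58942605e-04, -1.16602523e-03]), 'joint_torque': array([-2.09780305e-04, -3.96861219e+01, -3.03848362e+01, -2.33863775e-04,
        9.81764286e-03, -1.62824165e-05]), 'tcp_pos': array([0.17889655, 0.59803511, 0.2489298 ]), 'ee_rot': array([-3.08294172e-04,  1.44894269e-01,  9.89446385e-01, -1.18578328e-03]), 'ft_force': array([-0.05274353, -0.33732184, -0.09974136]), 'ft_torque': array([-0.00608089,  0.04461208, -0.00140602]), 'grip_force': 0.0, 'finger_gap': 0.08520235414261473}
top [[472.69135823   0.         270.61638229]
 [  0.         472.69135823 205.6165766 ]
 [  0.           0.           1.        ]] [[-0.0133592  -0.99766869  0.06692329  0.46137953]
 [-0.99989777  0.01298793 -0.00597982  0.02188013]
 [ 0.00509668 -0.06699633 -0.9977402   1.12241582]
 [ 0.          0.          0.          1.        ]]
side [[507.64659508   0.         286.15673088]
 [  0.         507.64659508 208.34094953]
 [  0.           0.           1.        ]] [[ 0.97011713 -0.12103637  0.21029255  0.28482506]
 [-0.24226674 -0.43532316  0.86706434 -1.06622219]
 [-0.01340111 -0.89210086 -0.45163754  0.66522276]
 [ 0.          0.          0.          1.        ]]
```

View pics/top0.png

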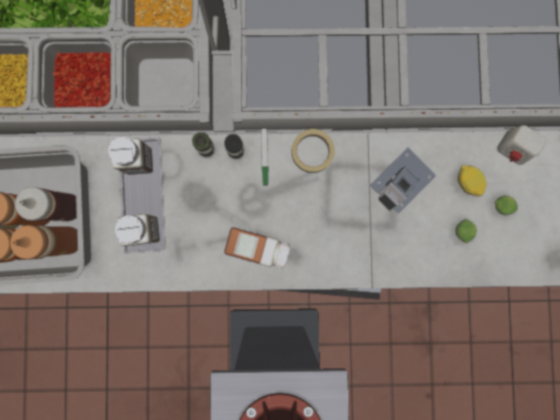

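View pics/side0.png

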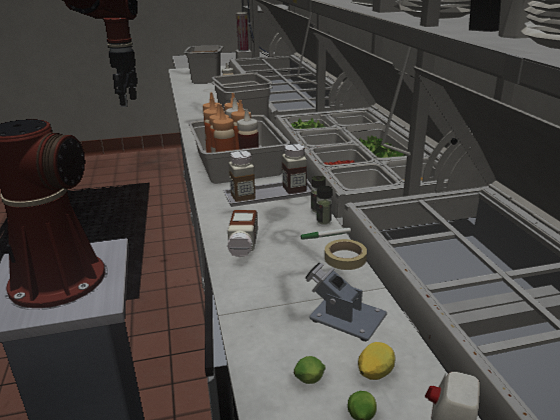

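The top view shows the tub lying at about (258,247), cap to the right and front panel up. The stamp is at about (400,180) with its pad at (387,201). The tray is at about (142,195), with finished-tub caps at (125,148) and (130,230). The side view agrees: tub at (241,230), stamp at (340,300), pad facing left.

```bash
cat > h.py <<'E'
import numpy as np, cv2
def cloud(s):
    K=s["camera_matrix"];T=s["world_from_camera"];z=s["range_z"]
    v,u=np.mgrid[:z.shape[0],:z.shape[1]]
    p=np.stack([(u-K[0,2])/K[0,0]*z,(v-K[1,2])/K[1,1]*z,z],-1)
    P=p@T[:3,:3].T+T[:3,3]; P[z==0]=np.nan; return P
def ray(s,u,v,h):
    K=s["camera_matrix"];T=s["world_from_camera"]
    d=T[:3,:3]@np.array([(u-K[0,2])/K[0,0],(v-K[1,2])/K[1,1],1]);c=T[:3,3]
    return c+d*(h-c[2])/d[2]
def rect(pts):
    (c,sz,a)=cv2.minAreaRect(pts[:,:2].astype(np.float32)*1000);return np.round(c,1),np.round(sz,1),round(a,1)
E
python3 - <<'E'
from h import *
t=np.load("top0.npz");P=cloud(t);C=t["color"].astype(int)
def box(u0,u1,v0,v1):
    m=np.zeros(P.shape[:2],bool);m[v0:v1,u0:u1]=1;return m
Z=P[...,2]
print("table",np.nanmedian(Z[box(190,230,255,280)]),np.nanmedian(Z[box(330,365,240,280)]))
b=box(215,300,220,275)
m=b&(Z>.05)&(Z<.075);print("tub body top",rect(P[m]),np.median(Z[m]),m.sum())
m2=b&(Z>.02);print("tub all",rect(P[m2]))
# white panel
hsv=cv2.cvtColor(t["color"],cv2.COLOR_RGB2HSV)
w=b&(hsv[...,1]<70)&(hsv[...,2]>150)&(Z>.04)
n,l,st,ce=cv2.connectedComponentsWithStats(w.astype(np.uint8))
for i in range(1,n):
    if st[i,4]>30: q=P[l==i];print("white",st[i],ce[i],rect(q),np.nanmedian(q[:,2]))
for nm,bb in(("far",box(100,155,125,180)),("near",box(105,165,205,255))):
    m=bb&(Z>.132);print(nm,"cap",rect(P[m]),np.median(Z[m]),m.sum(),P[m].mean(0))
m=box(112,170,130,260)&(Z>.007)&(Z<.03);print("tray",rect(P[m]),m.sum())
b=box(360,445,140,220)
m=b&(Z>.005)&(Z<.02);print("base",rect(P[m]),m.sum(),np.median(Z[m]))
m=b&(Z>.03);print("barrel",rect(P[m]),m.sum(),Z[m].max())
for z0 in np.arange(.03,.12,.01):
    m=b&(Z>z0)&(Z<=z0+.01)
    if m.sum()>3:print(round(z0,2),m.sum(),np.round(P[m].mean(0)*1000,1))
for n in("top","side"):
    s=np.load(n+"0.npz");
    r=(360,140,90,80) if n=="top" else (290,250,110,95)
    c=s["color"][r[1]:r[1]+r[3],r[0]:r[0]+r[2],::-1];cv2.imwrite(f"pics/c{n}.png",cv2.resize(c,None,fx=5,fy=5,interpolation=cv2.INTER_CUBIC))
a=cv2.imread("pics/ctop.png");b=cv2.imread("pics/cside.png");h=475
a=cv2.resize(a,(int(450*.85),int(400*.85)));b=cv2.resize(b,(413,356))
o=np.zeros((356,800,3),np.uint8);o[:340,:382]=a;o[:,387:800]=b;cv2.imwrite("pics/stamp.png",o)
E
```

```text
table 0.00026722296720693706 -0.00038713177610860683
tub body top (array([437.6,  47.5]), array([140.8,  64.7]), 73.3) 0.06325933571803 1681
tub all (array([437.6,  47.5]), array([140.8,  64.7]), 73.3)
white [234 233  25  26 465] [245.92688172 245.24301075] (array([444.7,  71.7]), array([45.9, 50.7]), 73.5) 0.0643901004366676
white [260 237  30  31 642] [274.40498442 252.95794393] (array([425.6,   7.3]), array([56.9, 62.9]), 74.0) 0.06141587713229002
far cap (array([647.3, 326.6]), array([58.4, 56.5]), 86.3) 0.14378987895472256 638 [0.64681467 0.32506775 0.14344952]
near cap (array([483.6, 310. ]), array([57.7, 56. ]), 89.2) 0.14368898865637975 652 [0.48300087 0.30953039 0.14336603]
tray (array([565.8, 327.3]), array([268.7, 117.9]), 2.9) 783
base (array([ 600.8, -303.7]), array([191.2, 177.2]), 89.2) 1326 0.012039059258451279
barrel (array([ 568.5, -272.3]), array([ 55.5, 108.3]), 43.1) 973 0.10352350752707551
0.03 8 [ 605.5 -277.4   38.9]
0.04 13 [ 597.8 -275.5   45.6]
0.05 103 [ 593.1 -293.3   56.6]
0.06 175 [ 589.4 -289.8   64.2]
0.07 159 [ 564.  -265.6   76. ]
0.08 334 [ 557.7 -261.8   84.4]
0.09 174 [ 546.9 -248.8   94.6]
0.1 7 [ 535.9 -249.6  101. ]
```

View pics/stamp.png

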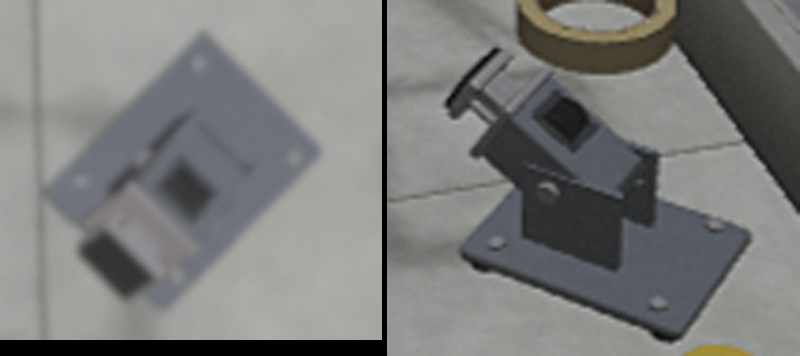

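The crops show the pad as the dark quad at the lower left of the head, about full-image (389,201) in the top view. The base plate's long side runs lower-left to upper-right. Next I refine the stamp and tray poses.

Run:
```python
from h import *
t=np.load("top0.npz");s=np.load("side0.npz")
f=lambda x,y:(360+x/4.25-.4,140+y/4.25-.4)
q=[ray(t,*f(*c),.012)[:2]*1000 for c in((203,32),(322,150),(165,308),(42,192))]
q=np.array(q);print(q.round(1));e=[np.linalg.norm(q[i]-q[i-1]) for i in range(4)];print(np.round(e,1))
c=q.mean(0);d=(q[0]+q[1]-q[2]-q[3]);psi=np.degrees(np.arctan2(d[1],d[0]));print("base c",c,"psi",psi)
for a,b in((3,0),(2,1)):
    w=q[b]-q[a];print(np.degrees(np.arctan2(w[1],w[0])))
u=d/np.linalg.norm(d);print("pad from base",c-85*u)
# pad dark mask, top & side
for n,S,r in(("top",t,(370,185,410,218)),("side",s,(295,255,325,285))):
    g=cv2.cvtColor(S["color"],cv2.COLOR_RGB2GRAY);m=np.zeros(g.shape,np.uint8)
    m[r[1]:r[3],r[0]:r[2]]=(g[r[1]:r[3],r[0]:r[2]]<65)
    nn,l,st,ce=cv2.connectedComponentsWithStats(m);i=1+np.argmax(st[1:,4]);m=(l==i)
    P=cloud(S)[m];P=P[np.isfinite(P[:,0])]
    x=ce[i];print(n,st[i],x,ray(S,*x,.088)*1000,"depth",np.median(P,0)*1000,cv2.minAreaRect(np.argwhere(m)[:,::-1].astype(np.float32)))
# barrel plane/edges yaw from top cloud: head+barrel
P=cloud(t);Z=P[...,2];b=np.zeros(Z.shape,bool);b[140:220,360:445]=1
# tray floor mask
g=t["color"].astype(int)
for (u0,u1,v0,v1) in((118,168,175,208),):
    for v in range(v0,v1,8):
        print(v,[(u,int(g[v,u].mean()),int(Z[v,u]*1e4)/10) for u in range(114,170,3)])
```

```text
[[ 671.  -311.8]
 [ 603.7 -376. ]
 [ 516.7 -285.6]
 [ 582.2 -219.1]]
[128.3  93.  125.5  93.3]
base c [ 593.40261845 -298.12920334] psi -46.15212201047083
-46.20734627324714
-46.09564626825439
pad from base [ 534.51920372 -236.82876721]
top [380 196  15  13  91] [386.75824176 201.79120879] [ 535.8643909  -239.60782072   88.        ] depth [ 535.67818747 -239.21942438   89.62405982] ((386.75006103515625, 201.75), (14.849245071411133, 5.65685510635376), 45.0)
side [306 263  19  22  90] [314.21111111 275.97777778] [ 535.19924257 -262.2111586    88.        ] depth [ 536.94380833 -258.39051514   85.41300176] ((313.7059326171875, 275.32354736328125), (21.828205108642578, 16.24988555908203), 75.96376037597656)
175 [(114, 161, 1.4), (117, 159, 0.2), (120, 144, 14.7), (123, 111, 2.4), (126, 139, 0.6), (129, 128, 2.0), (132, 128, 2.1), (135, 132, 2.2), (138, 139, 4.2), (141, 141, 5.0), (144, 142, 2.1), (147, 142, 1.7), (150, 143, 2.2), (153, 145, 4.6), (156, 145, 5.4), (159, 145, -1.8), (162, 127, -2.1), (165, 140, -1.4), (168, 152, 0.4)]
183 [(114, 159, -1.0), (117, 157, -2.0), (120, 150, 15.
[... 575 characters left out ...]
), (165, 161, -2.4), (168, 164, 3.0)]
199 [(114, 166, -3.8), (117, 164, 3.5), (120, 158, -0.4), (123, 111, 13.1), (126, 140, 0.2), (129, 144, 4.4), (132, 140, 0.5), (135, 140, 2.3), (138, 143, 6.4), (141, 142, 1.2), (144, 141, 3.5), (147, 142, 7.5), (150, 140, 7.4), (153, 143, 5.0), (156, 143, 0.1), (159, 141, 3.9), (162, 135, 13.1), (165, 164, 0.4), (168, 167, -1.8)]
207 [(114, 168, 1.0), (117, 168, 2.1), (120, 165, 0.6), (123, 130, 15.0), (126, 133, 3.1), (129, 143, 6.4), (132, 140, 2.4), (135, 140, 5.7), (138, 141, 3.9), (141, 140, 2.3), (144, 140, 0.4), (147, 142, 4.1), (150, 139, 2.1), (153, 141, 1.4), (156, 142, 1.7), (159, 141, 2.4), (162, 143, 15.1), (165, 166, 0.5), (168, 166, 0.0)]
```

```bash
cat >> h.py <<'E'
from scipy.spatial.transform import Rotation as Rn
from station import telemetry
def R_of(y,z):
    y=np.array(y,float);z=np.array(z,float);z/=np.linalg.norm(z);y-=z*(y@z);y/=np.linalg.norm(y)
    return np.stack([np.cross(y,z),y,z],1)
def now():
    o=telemetry.get_obs();q=o["ee_rot"];return np.array(o["tcp_pos"]),Rn.from_quat([q[1],q[2],q[3],q[0]]).as_matrix(),o
def rows(p,R,hand,start=None,cm=4.,deg=7.5,tail=0):
    p0,R0=start if start else now()[:2]
    w=Rn.from_matrix(R0.T@R).as_rotvec(degrees=True);d=(np.array(p)-p0)*100
    n=int(max(np.ceil(np.linalg.norm(d)/cm),np.ceil(np.linalg.norm(w)/deg),1));out=[];Ri=R0
    for i in range(n):
        out.append([np.round(Ri.T@d/n,2).tolist(),np.round(w/n,2).tolist(),hand]);Ri=Ri@Rn.from_rotvec(w/n,degrees=True).as_matrix()
    out+=[[[0,0,0],[0,0,0],hand]]*tail
    print("n",n,"dist cm",np.linalg.norm(d).round(2),"deg",np.linalg.norm(w).round(1))
    for i in range(0,len(out),12):print(str(out[i:i+12]).replace(" ",""))
    return p,R
zt=-np.array([.287,.958,0]);yt=np.array([.958,-.287,0]);U=np.array([.4577,.1146,.032]);up=np.array([0,0,1.])
psi=np.radians(-46.3);F=np.array([np.cos(psi),np.sin(psi),0])
px=np.cos(np.pi/6)*F-.5*up;pz=.5*F+np.cos(np.pi/6)*up;pad=np.array([.5352,-.2382,.088])
E
python3 - <<'E'
from h import *
b=(up+zt)/np.sqrt(2);R=R_of(yt,-b);g=U+.098*zt;print(g,b)
s=rows(g+.10*b,R,1,tail=1)
rows(g,R,1,start=s,cm=2.5,tail=1)
E
```

```text
[0.429574 0.020716 0.032   ] [-0.20293965 -0.6774083   0.70710678]
n 18 dist cm 70.05 deg 98.5
[[[-2.25,-3.06,0.82],[-1.96,1.96,4.72],1],[[-2.52,-2.89,0.64],[-1.96,1.96,4.72],1],[[-2.77,-2.69,0.45],[-1.96,1.96,4.72],1],[[-3.0,-2.47,0.26],[-1.96,1.96,4.72],1],[[-3.2,-2.22,0.08],[-1.96,1.96,4.72],1],[[-3.37,-1.95,-0.11],[-1.96,1.96,4.72],1],[[-3.51,-1.66,-0.29],[-1.96,1.96,4.72],1],[[-3.62,-1.35,-0.46],[-1.96,1.96,4.72],1],[[-3.7,-1.03,-0.63],[-1.96,1.96,4.72],1],[[-3.75,-0.7,-0.78],[-1.96,1.96,4.72],1],[[-3.76,-0.36,-0.93],[-1.96,1.96,4.72],1],[[-3.74,-0.02,-1.06],[-1.96,1.96,4.72],1]]
[[[-3.69,0.33,-1.19],[-1.96,1.96,4.72],1],[[-3.61,0.67,-1.29],[-1.96,1.96,4.72],1],[[-3.49,1.01,-1.39],[-1.96,1.96,4.72],1],[[-3.35,1.34,-1.46],[-1.96,1.96,4.72],1],[[-3.17,1.66,-1.52],[-1.96,1.96,4.72],1],[[-2.97,1.97,-1.57],[-1.96,1.96,4.72],1],[[0,0,0],[0,0,0],1]]
n 5 dist cm 10.0 deg 0.0
[[[-0.0,-0.0,2.0],[0.0,0.0,0.0],1],[[-0.0,-0.0,2.0],[0.0,0.0,0.0],1],[[-0.0,-0.0,2.0],[0.0,0.0,0.0],1],[[-0.0,-0.0,2.0],[0.0,0.0,0.0],1],[[-0.0,-0.0,2.0],[0.0,0.0,0.0],1],[[0,0,0],[0,0,0],1]]
```

servo_tool(
  increments=[
    [[-2.25,-3.06,0.82],[-1.96,1.96,4.72],1],
    [[-2.52,-2.89,0.64],[-1.96,1.96,4.72],1],
    [[-2.77,-2.69,0.45],[-1.96,1.96,4.72],1],
    [[-3.0,-2.47,0.26],[-1.96,1.96,4.72],1],
    [[-3.2,-2.22,0.08],[-1.96,1.96,4.72],1],
    [[-3.37,-1.95,-0.11],[-1.96,1.96,4.72],1],
    [[-3.51,-1.66,-0.29],[-1.96,1.96,4.72],1],
    [[-3.62,-1.35,-0.46],[-1.96,1.96,4.72],1],
    [[-3.7,-1.03,-0.63],[-1.96,1.96,4.72],1],
    [[-3.75,-0.7,-0.78],[-1.96,1.96,4.72],1],
    [[-3.76,-0.36,-0.93],[-1.96,1.96,4.72],1],
    [[-3.74,-0.02,-1.06],[-1.96,1.96,4.72],1],
  ],
)

```text
clock: 1.3
tcp_pos: [0.3329, 0.1674, 0.1518]
ee_rot: [-0.164, 0.586, 0.762, 0.221]
ft_force: [0.7, 0.1, -1.0]
finger_gap: 0.0855
grip_force: 0.0
```

servo_tool(
  increments=[
    [[-3.69,0.33,-1.19],[-1.96,1.96,4.72],1],
    [[-3.61,0.67,-1.29],[-1.96,1.96,4.72],1],
    [[-3.49,1.01,-1.39],[-1.96,1.96,4.72],1],
    [[-3.35,1.34,-1.46],[-1.96,1.96,4.72],1],
    [[-3.17,1.66,-1.52],[-1.96,1.96,4.72],1],
    [[-2.97,1.97,-1.57],[-1.96,1.96,4.72],1],
    [[0,0,0],[0,0,0],1],
  ],
)

```text
clock: 2.0
tcp_pos: [0.4109, -0.0505, 0.1013]
ee_rot: [-0.228, 0.743, 0.548, 0.308]
ft_force: [0.8, 0.9, 0.1]
finger_gap: 0.0856
grip_force: 0.0
```

Run:
```python
from h import *
p,R,o=now();print(p,o["q"].round(3),o["ft_force"])
b=(up+zt)/np.sqrt(2);R=R_of(yt,-b);g=U+.098*zt;print(g+.1*b)
rows(g,R,1,cm=2.1,tail=1)
```

```text
[ 0.41086037 -0.05047481  0.10131496] [-0.771  0.163  2.199  0.715  1.291 -0.86 ] [0.8424205  0.87804414 0.06357663]
[ 0.40928004 -0.04702483  0.10271068]
n 5 dist cm 10.11 deg 0.5
[[[0.06,-0.06,2.02],[0.06,-0.01,-0.07],1],[[0.06,-0.06,2.02],[0.06,-0.01,-0.07],1],[[0.06,-0.06,2.02],[0.06,-0.01,-0.07],1],[[0.06,-0.05,2.02],[0.06,-0.01,-0.07],1],[[0.06,-0.05,2.02],[0.06,-0.01,-0.07],1],[[0,0,0],[0,0,0],1]]
```

servo_tool(
  increments=[
    [[0.06,-0.06,2.0],[0,0,0],1],
    [[0.06,-0.06,2.0],[0,0,0],1],
    [[0.06,-0.06,2.0],[0,0,0],1],
    [[0.06,-0.06,2.0],[0,0,0],1],
    [[0.06,-0.05,2.0],[0,0,0],1],
    [[0,0,0],[0,0,0],1],
  ],
)

```text
clock: 2.6
tcp_pos: [0.4252, 0.0277, 0.0331]
ee_rot: [-0.232, 0.74, 0.552, 0.307]
ft_force: [-0.4, 0.3, -0.7]
finger_gap: 0.0854
grip_force: 0.0
```

Run:
```python
from h import *
from station import imaging
s=imaging.snapshot("side");cv2.imwrite("pics/g1.png",cv2.resize(s["color"][130:300,170:340,::-1],None,fx=3.5,fy=3.5,interpolation=cv2.INTER_CUBIC))
p,R,o=now();print(p,U+.098*zt,o["ft_force"])
```

```text
[0.4261481  0.02651296 0.03382215] [0.429574 0.020716 0.032   ] [-0.29220664 -0.38738742  0.0400551 ]
```

View pics/g1.png

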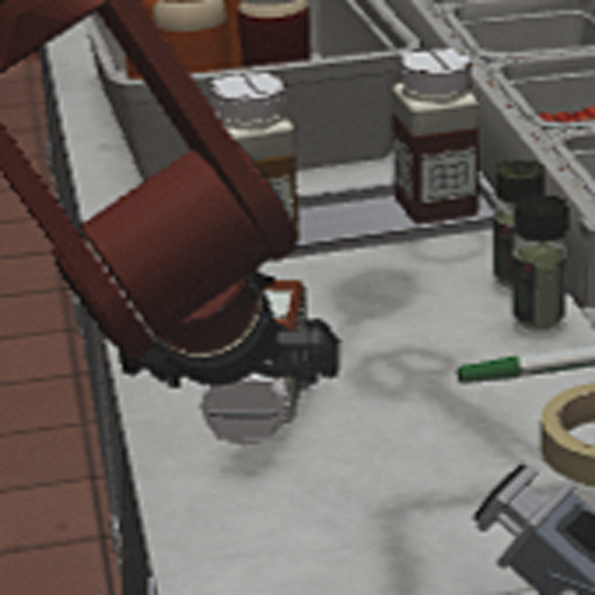

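The view shows the gripper straddling the body just behind the cap, at about (300,350) in the crop, with nothing touching. I nudge to centre, then close.

servo_tool(
  increments=[
    [[-0.4,0.4,-0.2],[0,0,0],1],
    [[0,0,0],[0,0,0],1],
    [[0,0,0],[0,0,0],0.5],
    [[0,0,0],[0,0,0],0.5],
    [[0,0,0],[0,0,0],0.5],
    [[0,0,0],[0,0,0],0.5],
  ],
  grip_force=60,
)

```text
clock: 3.25
tcp_pos: [0.4308, 0.0188, 0.0335]
ee_rot: [-0.229, 0.741, 0.551, 0.308]
ft_force: [-2.4, -3.4, 5.8]
finger_gap: 0.063
grip_force: 66.6
```

Run:
```python
from h import *
p,R,o=now();print(p,o["finger_gap"],o["grip_force"],o["ft_force"],o["q"].round(2))
T=U+.098*zt;print(T)
# stand up: tub turns -90 about yt
Rt=Rn.from_rotvec(-np.pi/2*yt).as_matrix()
m=(p+np.array([0,0,.10]));s=rows(m,Rt@R,0.5,deg=7.,tail=1)
# tub offset in tool: underside point
r=U-p; print("underside rel now",r, "after",Rt@r)
```

```text
[0.43083739 0.01876251 0.03351137] 0.06300005817073566 66.56305074691772 [-2.37652443 -3.42970037  5.78437483] [-0.61  0.31  2.23  0.86  1.1  -0.92]
[0.429574 0.020716 0.032   ]
n 13 dist cm 10.0 deg 90.0
[[[0.55,0.0,-0.54],[-0.0,-6.92,-0.01],0.5],[[0.48,0.0,-0.6],[-0.0,-6.92,-0.01],0.5],[[0.4,0.0,-0.66],[-0.0,-6.92,-0.01],0.5],[[0.32,0.0,-0.7],[-0.0,-6.92,-0.01],0.5],[[0.23,0.0,-0.73],[-0.0,-6.92,-0.01],0.5],[[0.14,0.0,-0.76],[-0.0,-6.92,-0.01],0.5],[[0.05,0.0,-0.77],[-0.0,-6.92,-0.01],0.5],[[-0.04,0.0,-0.77],[-0.0,-6.92,-0.01],0.5],[[-0.14,0.0,-0.76],[-0.0,-6.92,-0.01],0.5],[[-0.23,0.0,-0.73],[-0.0,-6.92,-0.01],0.5],[[-0.31,0.0,-0.7],[-0.0,-6.92,-0.01],0.5],[[-0.4,0.0,-0.66],[-0.0,-6.92,-0.01],0.5]]
[[[-0.47,0.0,-0.61],[-0.0,-6.92,-0.01],0.5],[[0,0,0],[0,0,0],0.5]]
underside rel now [ 0.02686261  0.09583749 -0.00151137] after [-0.00213309 -0.00094955 -0.09951511]
```

servo_tool(
  increments=[
    [[2.1,0,-2.1],[0,0,0],0.5],
    [[2.1,0,-2.1],[0,0,0],0.5],
    [[2.1,0,-2.1],[0,0,0],0.5],
    [[0,0,0],[0,-7.5,0],0.5],
    [[0,0,0],[0,-7.5,0],0.5],
    [[0,0,0],[0,-7.5,0],0.5],
    [[0,0,0],[0,-7.5,0],0.5],
    [[0,0,0],[0,-7.5,0],0.5],
    [[0,0,0],[0,-7.5,0],0.5],
    [[0,0,0],[0,-7.5,0],0.5],
    [[0,0,0],[0,-7.5,0],0.5],
    [[0,0,0],[0,0,0],0.5],
  ],
)

```text
clock: 4.45
tcp_pos: [0.4296, 0.0216, 0.1206]
ee_rot: [0.076, 0.794, 0.594, -0.105]
ft_force: [-0.5, 0.6, -3.4]
finger_gap: 0.0629
grip_force: 67.1
```

Run:
```python
from h import *
p,R,o=now();print(p,o["finger_gap"],o["grip_force"],o["ft_force"],o["q"].round(2))
print("tilt",np.degrees(np.arcsin(R[:,2]@-zt)),"roll",R[2,1])
```

```text
[0.42956172 0.02162172 0.12058691] 0.06291010661194783 67.1021568775177 [-0.49712226  0.59161358 -3.39107831] [ 0.05  0.04  2.1  -0.27  1.11  0.47]
tilt -14.917571528779352 roll -0.003140023994140942
```

servo_tool(
  increments=[
    [[0,0,0],[0,-7.5,0],0.5],
    [[0,0,0],[0,-7.5,0],0.5],
    [[0,0,0],[0,-7.5,0],0.5],
    [[0,0,0],[0,-7.5,0],0.5],
    [[0,0,0],[0,0,0],0.5],
    [[0,0,0],[0,0,0],0.5],
  ],
)

```text
clock: 5.05
tcp_pos: [0.4293, 0.0191, 0.1207]
ee_rot: [0.225, 0.742, 0.552, -0.306]
ft_force: [0.9, -0.5, -2.0]
finger_gap: 0.0633
grip_force: 67.1
```

Run:
```python
from h import *
from station import imaging
p,R,o=now();print(p,o["ft_force"],o["q"].round(2))
print("tilt",np.degrees(np.arcsin(R[:,2]@-zt)),"roll",R[2,1])
s=imaging.snapshot("side");cv2.imwrite("pics/g2.png",cv2.resize(s["color"][100:270,170:340,::-1],None,fx=3.5,fy=3.5,interpolation=cv2.INTER_CUBIC))
np.savez("side1.npz",**s)
q=p+[0,0,-(p[2]-.1005)]
rows(q,R,.5,cm=1,tail=1)
```

```text
[0.42928557 0.01906617 0.12066251] [ 0.93570952 -0.47160382 -1.9521303 ] [ 0.28  0.31  1.96 -0.64  1.41  0.85]
tilt -44.72905539572993 roll -0.00414287803489799
n 3 dist cm 2.1 deg 0.1
[[[0.5,-0.01,0.49],[0.02,-0.01,-0.04],0.5],[[0.5,-0.01,0.49],[0.02,-0.01,-0.04],0.5],[[0.5,-0.01,0.49],[0.02,-0.01,-0.04],0.5],[[0,0,0],[0,0,0],0.5]]
```

View pics/g2.png

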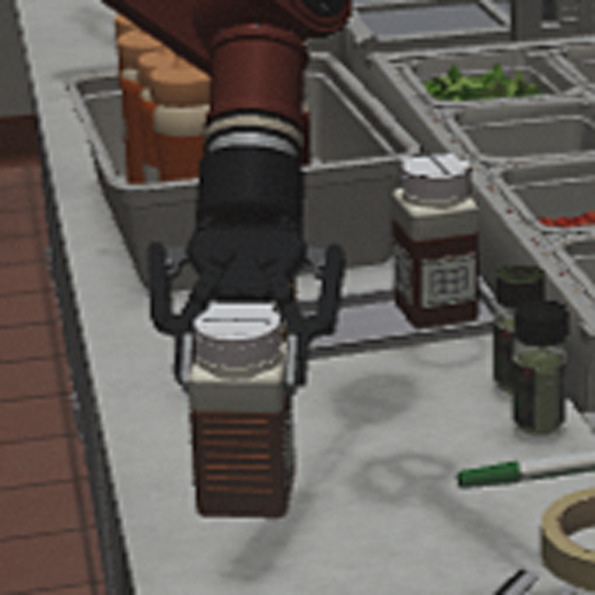

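The view shows the tub hanging upright at about (240,420) in the crop, ribs toward the camera below the grip zone. I lower it to the worktop.

servo_tool(
  increments=[
    [[0.5,0,0.5],[0,0,0],0.5],
    [[0.5,0,0.5],[0,0,0],0.5],
    [[0.3,0,0.3],[0,0,0],0.5],
    [[0.1,0,0.1],[0,0,0],0.5],
    [[0,0,0],[0,0,0],0.5],
  ],
)

```text
clock: 5.6
tcp_pos: [0.43, 0.0192, 0.1019]
ee_rot: [0.227, 0.742, 0.552, -0.307]
ft_force: [-0.3, 0.3, -2.9]
finger_gap: 0.0633
grip_force: 67.1
```

servo_tool(
  increments=[
    [[0.14,0,0.14],[0,0,0],0.5],
    [[0,0,0],[0,0,0],0.5],
  ],
)

```text
clock: 5.8
tcp_pos: [0.4302, 0.0194, 0.1]
ee_rot: [0.228, 0.742, 0.552, -0.306]
ft_force: [-0.3, 0.6, -2.6]
finger_gap: 0.0636
grip_force: 67.1
```

servo_tool(
  increments=[
    [[0.07,0,0.07],[0,0,0],0.5],
    [[0.07,0,0.07],[0,0,0],0.5],
    [[0,0,0],[0,0,0],0.5],
  ],
)

```text
clock: 6.1
tcp_pos: [0.4305, 0.0195, 0.0993]
ee_rot: [0.228, 0.742, 0.551, -0.307]
ft_force: [-1.3, 2.1, 5.6]
finger_gap: 0.0627
grip_force: 68.0
```

servo_tool(
  increments=[
    [[0,0,0],[0,0,0],1],
    [[0,0,0],[0,0,0],1],
    [[0,0,0],[0,0,0],1],
    [[0,0,-1.5],[0,0,0],1],
    [[0,0,-3],[0,0,0],1],
    [[0,0,-4],[0,0,0],1],
    [[0,0,-4],[0,0,0],1],
    [[0,0,-2],[0,0,0],1],
    [[0,0,0],[0,0,0],1],
  ],
)

```text
clock: 7.0
tcp_pos: [0.4624, 0.1201, 0.2041]
ee_rot: [0.229, 0.742, 0.552, -0.303]
ft_force: [1.4, -0.5, 0.5]
finger_gap: 0.0857
grip_force: 0.0
```

Run:
```python
from h import *
from station import imaging
p,R,o=now();print(p,o["finger_gap"],o["ft_force"],o["q"].round(2))
for n in("top","side"):
    s=imaging.snapshot(n);np.savez(n+"2.npz",**s)
    P=cloud(s);b=(abs(P[...,0]-.43)<.07)&(abs(P[...,1]-.02)<.07)&(P[...,2]>.03)&(P[...,2]<.15)
    hsv=cv2.cvtColor(s["color"],cv2.COLOR_RGB2HSV)
    m=b&(P[...,2]>.13)
    w=m&(hsv[...,2]>130)&(hsv[...,1]<60)
    for mm in (m,w):
        if mm.sum()>5:print(n,mm.sum(),rect(P[mm]),np.median(P[mm][:,2]))
    m=b&(P[...,2]<.105);
    if m.sum()>5:print("body",m.sum(),rect(P[m]))
    if n=="side":
        q=P[m];k=abs(q[:,1]-np.median(q[:,1]))<.01;q=q[k];A=np.polyfit(q[:,0],q[:,1],1);print("face yaw",np.degrees(np.arctan(A[0])),np.median(q,0),k.sum())
```

```text
[0.46241092 0.12007768 0.20414921] 0.08570496844711052 [ 1.42754233 -0.46436123  0.50118502] [ 0.43  0.31  1.75 -0.56  1.63  0.85]
top 625 (array([428.6,  20.5]), array([57.1, 56.9]), 70.9) 0.14076602054825493
top 625 (array([428.6,  20.5]), array([57.1, 56.9]), 70.9) 0.14076602054825493
body 26 (array([428.9,  20.5]), array([63.9, 64.6]), 73.3)
side 299 (array([428.9,  13.4]), array([56. , 57.6]), 78.4) 0.14117350504129
side 184 (array([429.6,  15.6]), array([51.1, 53. ]), 77.4) 0.14177133442703033
body 800 (array([436.6,  -2.2]), array([83. , 43.2]), 19.4)
face yaw -13.092674728939539 [ 0.4247916  -0.01058818  0.06798696] 705
```

Run:
```python
from h import *
R=R_of([.287,.958,0],[0,0,-1]);g=np.array([.4287,.0203,.094])
s=rows(g+[0,0,.13],R,1,tail=2)
```

```text
n 14 dist cm 10.47 deg 98.4
[[[-0.63,-0.01,0.4],[-2.5,2.5,-6.07],1],[[-0.64,-0.1,0.37],[-2.5,2.5,-6.07],1],[[-0.64,-0.18,0.33],[-2.5,2.5,-6.07],1],[[-0.64,-0.26,0.3],[-2.5,2.5,-6.07],1],[[-0.62,-0.34,0.25],[-2.5,2.5,-6.07],1],[[-0.59,-0.41,0.21],[-2.5,2.5,-6.07],1],[[-0.55,-0.48,0.17],[-2.5,2.5,-6.07],1],[[-0.5,-0.54,0.12],[-2.5,2.5,-6.07],1],[[-0.44,-0.6,0.08],[-2.5,2.5,-6.07],1],[[-0.38,-0.64,0.03],[-2.5,2.5,-6.07],1],[[-0.31,-0.68,-0.01],[-2.5,2.5,-6.07],1],[[-0.23,-0.71,-0.05],[-2.5,2.5,-6.07],1]]
[[[-0.15,-0.73,-0.09],[-2.5,2.5,-6.07],1],[[-0.07,-0.73,-0.13],[-2.5,2.5,-6.07],1],[[0,0,0],[0,0,0],1],[[0,0,0],[0,0,0],1]]
```

servo_tool(
  increments=[
    [[-0.63,0,0.4],[-2.5,2.5,-6.07],1],
    [[-0.64,-0.1,0.37],[-2.5,2.5,-6.07],1],
    [[-0.64,-0.18,0.33],[-2.5,2.5,-6.07],1],
    [[-0.64,-0.26,0.3],[-2.5,2.5,-6.07],1],
    [[-0.62,-0.34,0.25],[-2.5,2.5,-6.07],1],
    [[-0.59,-0.41,0.21],[-2.5,2.5,-6.07],1],
    [[-0.55,-0.48,0.17],[-2.5,2.5,-6.07],1],
    [[-0.5,-0.54,0.12],[-2.5,2.5,-6.07],1],
    [[-0.44,-0.6,0.08],[-2.5,2.5,-6.07],1],
    [[-0.38,-0.64,0.03],[-2.5,2.5,-6.07],1],
    [[-0.31,-0.68,0],[-2.5,2.5,-6.07],1],
    [[-0.23,-0.71,-0.05],[-2.5,2.5,-6.07],1],
  ],
)

```text
clock: 8.3
tcp_pos: [0.4312, 0.033, 0.2186]
ee_rot: [0.034, 0.247, 0.967, -0.05]
ft_force: [-0.5, 0.9, 0.4]
finger_gap: 0.0852
grip_force: 0.0
```

servo_tool(
  increments=[
    [[-0.15,-0.73,-0.09],[-2.5,2.5,-6.07],1],
    [[-0.07,-0.73,-0.13],[-2.5,2.5,-6.07],1],
    [[0,0,0],[0,0,0],1],
    [[0,0,0],[0,0,0],1],
  ],
)

```text
clock: 8.7
tcp_pos: [0.4278, 0.0194, 0.2223]
ee_rot: [-0.002, 0.148, 0.989, -0.001]
ft_force: [-0.1, 0.7, 0.3]
finger_gap: 0.0852
grip_force: 0.0
```

Run:
```python
from h import *
p,R,o=now();print(p,o["q"].round(2),o["ft_force"])
R=R_of([.287,.958,0],[0,0,-1]);g=np.array([.4287,.0203,.094])
s=rows(g,R,1,cm=2.2)
```

```text
[0.42776606 0.01944202 0.22234199] [-0.12 -0.19  2.08 -0.    1.26 -1.39] [-0.05840838  0.71789107  0.25522041]
n 6 dist cm 12.83 deg 0.4
[[[-0.02,0.02,2.14],[-0.03,-0.03,-0.05],1],[[-0.02,0.02,2.14],[-0.03,-0.03,-0.05],1],[[-0.01,0.02,2.14],[-0.03,-0.03,-0.05],1],[[-0.01,0.02,2.14],[-0.03,-0.03,-0.05],1],[[-0.01,0.02,2.14],[-0.03,-0.03,-0.05],1],[[-0.01,0.02,2.14],[-0.03,-0.03,-0.05],1]]
```

servo_tool(
  increments=[
    [[0,0.02,2.5],[0,0,0],1],
    [[0,0.02,2.5],[0,0,0],1],
    [[0,0.02,2.5],[0,0,0],1],
    [[0,0,2.5],[0,0,0],1],
    [[0,0,1.8],[0,0,0],1],
    [[0,0,0.9],[0,0,0],1],
    [[0,0,0],[0,0,0],1],
    [[0,0,0],[0,0,0],1],
  ],
)

```text
clock: 9.5
tcp_pos: [0.4292, 0.0207, 0.0972]
ee_rot: [-0.0, 0.145, 0.989, -0.001]
ft_force: [0.6, -1.5, -0.7]
finger_gap: 0.0856
grip_force: 0.0
```

Run:
```python
from h import *
p,R,o=now();print(p,o["q"].round(2),o["ft_force"],R.round(3))
```

```text
[0.42922281 0.02067124 0.09715207] [-0.11 -0.    2.17 -0.    0.97 -1.39] [ 0.64648369 -1.45042026 -0.66503322] [[-0.958  0.288 -0.001]
 [ 0.288  0.958 -0.002]
 [-0.    -0.002 -1.   ]]
```

servo_tool(
  increments=[
    [[0,0,0.2],[0,0,0],1],
    [[0,0,0],[0,0,0],0.5],
    [[0,0,0],[0,0,0],0.5],
    [[0,0,0],[0,0,0],0.5],
    [[0,0,0],[0,0,0],0.5],
    [[0,0,0],[0,0,0],0.5],
  ],
  grip_force=110,
)

```text
clock: 10.1
tcp_pos: [0.4303, 0.0197, 0.0964]
ee_rot: [0.001, 0.145, 0.989, -0.001]
ft_force: [-0.9, -1.7, 5.8]
finger_gap: 0.0625
grip_force: 117.5
```

Run:
```python
from h import *
from station import imaging
p,R,o=now();print(p,o["q"].round(2),o["ft_force"],R.round(3))
s=imaging.snapshot("side");np.savez("side3.npz",**s)
P=cloud(s);b=(abs(P[...,0]-.43)<.07)&(abs(P[...,1]-.02)<.07)&(P[...,2]>.005)&(P[...,2]<.15)
for a,c in((.01,.03),(.03,.05),(.05,.07)):
    q=P[b&(P[...,2]>a)&(P[...,2]<c)];q=q[q[:,1]<.005];print(a,len(q),np.median(q,0).round(4))
```

```text
[0.43032326 0.01965581 0.09639801] [-0.12  0.    2.17 -0.    0.97 -1.39] [-0.91547116 -1.70799865  5.75495895] [[-0.958  0.287  0.002]
 [ 0.287  0.958 -0.003]
 [-0.002 -0.002 -1.   ]]
0.01 181 [ 0.4237 -0.0102  0.0201]
0.03 200 [ 0.4273 -0.0104  0.0402]
0.05 187 [ 0.4259 -0.0108  0.0606]
```

```bash
cat >> h.py <<'E'
H=.0964; OX=.0012   # TCP height on tub; tub axis offset along tool x
py=np.cross(pz,px)
def press(which,stand,dz=0.,dy=0.):
    """TCP pose with the panel 'stand' m short of the resting pad face; dz, dy: shifts of pad estimate along pz, py"""
    z=pz; y={"left":px,"right":-px,"front":-py}[which]; x=np.cross(y,z)
    n={"left":y,"right":-y,"front":-x}[which]
    O=pad-n*(.032+stand)-.045*z+dz*pz+dy*py
    R=R_of(-x,-z); return O+H*z-OX*R[:,0],R
E
python3 - <<'E'
from h import *
p,R,o=now()
a=p+[0,0,.10]; t,Rt=press("left",.04); print(t,Rt.round(3))
s=rows(t,Rt,.5,start=(a,R),deg=6.5,tail=2)
E
```

```text
[ 0.5105945  -0.21245182  0.16791371] [[-0.598  0.723 -0.345]
 [ 0.626  0.691  0.361]
 [ 0.5   -0.    -0.866]]
n 7 dist cm 24.72 deg 42.0
[[[-2.05,-2.84,0.42],[-1.12,4.21,4.13],0.5],[[-2.27,-2.7,0.2],[-1.12,4.21,4.13],0.5],[[-2.47,-2.53,-0.02],[-1.12,4.21,4.13],0.5],[[-2.63,-2.34,-0.26],[-1.12,4.21,4.13],0.5],[[-2.77,-2.14,-0.5],[-1.12,4.21,4.13],0.5],[[-2.87,-1.92,-0.75],[-1.12,4.21,4.13],0.5],[[-2.93,-1.7,-0.99],[-1.12,4.21,4.13],0.5],[[0,0,0],[0,0,0],0.5],[[0,0,0],[0,0,0],0.5]]
```

servo_tool(
  increments=[
    [[0,0,-3],[0,0,0],0.5],
    [[0,0,-4],[0,0,0],0.5],
    [[0,0,-3],[0,0,0],0.5],
    [[-2.05,-2.84,0.42],[-1.12,4.21,4.13],0.5],
    [[-2.27,-2.7,0.2],[-1.12,4.21,4.13],0.5],
    [[-2.47,-2.53,0],[-1.12,4.21,4.13],0.5],
    [[-2.63,-2.34,-0.26],[-1.12,4.21,4.13],0.5],
    [[-2.77,-2.14,-0.5],[-1.12,4.21,4.13],0.5],
    [[-2.87,-1.92,-0.75],[-1.12,4.21,4.13],0.5],
    [[-2.93,-1.7,-0.99],[-1.12,4.21,4.13],0.5],
    [[0,0,0],[0,0,0],0.5],
    [[0,0,0],[0,0,0],0.5],
  ],
)

```text
clock: 11.35
tcp_pos: [0.5087, -0.2124, 0.1636]
ee_rot: [-0.24, 0.381, 0.887, 0.102]
ft_force: [0.5, 0.6, -2.2]
finger_gap: 0.0623
grip_force: 116.9
```

Run:
```python
from h import *
from station import imaging
p,R,o=now();print(p,o["q"].round(2),o["ft_force"],o["finger_gap"])
t,Rt=press("left",.04);print((t-p)*1000,Rn.from_matrix(R.T@Rt).as_rotvec(degrees=True))
a=imaging.snapshot("top");b=imaging.snapshot("side")
np.savez("top4.npz",**a);np.savez("side4.npz",**b)
A=cv2.resize(a["color"][120:240,310:430,::-1],(395,395),interpolation=cv2.INTER_CUBIC)
B=cv2.resize(b["color"][190:340,250:400,::-1],(400,400),interpolation=cv2.INTER_CUBIC)
o=np.zeros((400,800,3),np.uint8);o[:395,:395]=A;o[:,400:]=B;cv2.imwrite("pics/p1.png",o)
```

```text
[ 0.50866466 -0.21241384  0.16359601] [-0.58  0.46  1.55  0.11  1.65 -1.36] [ 0.49197213  0.56575145 -2.20734732] 0.06233155203618602
[ 1.9298413  -0.03797383  4.31769323] [ 0.00649633 -0.28279828 -0.16318143]
```

View pics/p1.png

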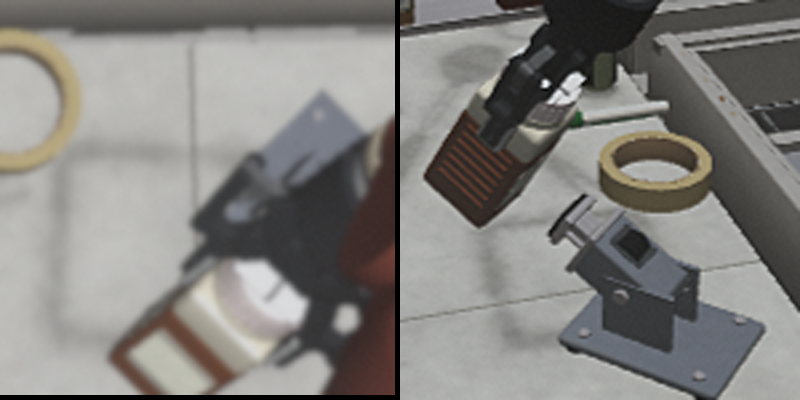

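Left half: gripper over the tub, right panel facing up at about (175,365) in the crop and the left panel toward the stamp. Right half: the tub lines up with the pad at crop (570,215). I check the held pose using the visible right panel.

Run:
```python
from h import *
t=np.load("top4.npz");P=cloud(t);hsv=cv2.cvtColor(t["color"],cv2.COLOR_RGB2HSV)
p,R,o=now()
z=-R[:,2];n=-R[:,0]  # left normal=y_t=-tool x
O=p-H*z+OX*R[:,0]; e=O-.032*n+.045*z; print("expected right panel",e)
m=np.zeros(P.shape[:2],np.uint8);m[205:240,335:385]=1
m=m&(hsv[...,2]>140)&(hsv[...,1]<75)&(P[...,2]>.07)
nn,l,st,ce=cv2.connectedComponentsWithStats(m.astype(np.uint8))
for i in range(1,nn):
    if st[i,4]>25:
        q=P[l==i];print(st[i],ce[i].round(1),np.nanmedian(q,0).round(4),"ray",ray(t,*ce[i],e[2]).round(4))
        d=ray(t,*ce[i],e[2])-e;print("err along n,tooly,z mm",(d@n*1e3).round(1),(d@R[:,1]*1e3).round(1),(d@z*1e3).round(1))
```

```text
expected right panel [ 0.47113735 -0.1714644   0.13784421]
[364 205  21  29 403] [376.3 216.3] [ 0.5014 -0.1939  0.188 ] ray [ 0.5022 -0.2043  0.1378]
err along n,tooly,z mm 39.1 -0.3 22.7
[350 221  24  19 267] [361.1 231. ] [ 0.472  -0.1717  0.1371] ray [ 0.4721 -0.1717  0.1378]
err along n,tooly,z mm 0.7 0.5 0.4
```

servo_tool(
  increments=[
    [[-1.0,0.14,-0.44],[0,-0.28,-0.16],0.5],
    [[-1.1,0,0],[0,0,0],0.5],
    [[-1.0,0,0],[0,0,0],0.5],
    [[0,0,0],[0,0,0],0.5],
    [[0,0,0],[0,0,0],0.5],
  ],
)

```text
clock: 11.95
tcp_pos: [0.5302, -0.2315, 0.1538]
ee_rot: [-0.237, 0.379, 0.889, 0.101]
ft_force: [-0.8, 1.1, -3.0]
finger_gap: 0.0623
grip_force: 116.8
```

```bash
cat > st.py <<'E'
from h import *
import sys
p,R,o=now();t,Rt=press(sys.argv[1],0);e=t-p
print("to pad px %.1f py %.1f pz %.1f mm"%(e@px*1e3,e@py*1e3,e@pz*1e3),"tool",(R.T@e*1e3).round(1),"rot",Rn.from_matrix(R.T@Rt).as_rotvec(degrees=True).round(2),"F px %.1f py %.1f pz %.1f"%tuple(o["ft_force"]@v for v in(px,py,pz)),o["q"].round(2),o["clock"])
E
python3 st.py left
```

```text
to pad px 9.3 py -1.0 pz -1.4 mm tool [-9.3 -1.   1.4] rot [-0.04  0.09  0.11] F px 0.4 py 0.1 pz -3.3 [-0.59  0.52  1.48  0.11  1.65 -1.37] 11.95
```

servo_tool(
  increments=[
    [[-0.3,-0.1,0.14],[0,0,0],0.5],
    [[-0.3,0,0],[0,0,0],0.5],
    [[-0.25,0,0],[0,0,0],0.5],
    [[-0.2,0,0],[0,0,0],0.5],
    [[-0.2,0,0],[0,0,0],0.5],
    [[-0.2,0,0],[0,0,0],0.5],
    [[0,0,0],[0,0,0],0.5],
  ],
)

```text
clock: 12.65
tcp_pos: [0.5374, -0.2406, 0.1458]
ee_rot: [-0.238, 0.379, 0.889, 0.101]
ft_force: [-2.7, 1.7, 0.8]
finger_gap: 0.0623
grip_force: 117.0
```

```bash
python3 st.py left
```

```text
to pad px -4.7 py 0.1 pz -0.3 mm tool [4.7 0.1 0.3] rot [-0.05  0.04  0.11] F px -3.1 py -0.8 pz -0.8 [-0.59  0.55  1.45  0.11  1.65 -1.38] 12.65
```

servo_tool(
  increments=[
    [[-0.15,0,0],[0,0,0],0.5],
    [[-0.15,0,0],[0,0,0],0.5],
    [[-0.15,0,0],[0,0,0],0.5],
    [[-0.1,0,0],[0,0,0],0.5],
    [[0,0,0],[0,0,0],0.5],
  ],
)

```text
clock: 13.15
tcp_pos: [0.5406, -0.2441, 0.1431]
ee_rot: [-0.238, 0.379, 0.889, 0.102]
ft_force: [-5.4, 3.0, 3.0]
finger_gap: 0.0625
grip_force: 117.1
```

```bash
python3 st.py left
```

```text
to pad px -10.2 py 0.1 pz -0.4 mm tool [10.2  0.1  0.4] rot [-0.04  0.04  0.11] F px -6.6 py -1.8 pz -0.3 [-0.59  0.56  1.44  0.11  1.65 -1.38] 13.15
```

servo_tool(
  increments=[
    [[-0.1,0,0],[0,0,0],0.5],
    [[-0.1,0,0],[0,0,0],0.5],
    [[0,0,0],[0,0,0],0.5],
  ],
)

```text
clock: 13.45
tcp_pos: [0.5409, -0.2443, 0.1432]
ee_rot: [-0.24, 0.378, 0.888, 0.102]
ft_force: [-6.7, 5.3, 7.2]
finger_gap: 0.0626
grip_force: 117.2
```

```bash
python3 st.py left
```

```text
to pad px -10.5 py 0.1 pz -0.6 mm tool [10.5  0.1  0.6] rot [-0.07 -0.22  0.12] F px -10.9 py -1.1 pz 2.0 [-0.59  0.57  1.43  0.11  1.66 -1.38] 13.45
```

servo_tool(
  increments=[
    [[-0.1,0,0],[0,0,0],0.5],
    [[-0.05,0,0],[0,0,0],0.5],
    [[0,0,0],[0,0,0],0.5],
    [[0,0,0],[0,0,0],0.5],
  ],
)

```text
clock: 13.85
tcp_pos: [0.5411, -0.2445, 0.1431]
ee_rot: [-0.241, 0.378, 0.888, 0.103]
ft_force: [-7.4, 6.7, 9.3]
finger_gap: 0.0625
grip_force: 117.3
```

```bash
python3 st.py left
python3 - <<'E'
from h import *
from station import imaging
b=imaging.snapshot("side")
cv2.imwrite("pics/p2.png",cv2.resize(b["color"][210:340,260:390,::-1],(590,590),interpolation=cv2.INTER_CUBIC))
E
```

```text
to pad px -10.7 py 0.1 pz -0.6 mm tool [10.7  0.1  0.7] rot [-0.09 -0.4   0.13] F px -13.3 py -0.8 pz 3.1 [-0.59  0.57  1.43  0.11  1.66 -1.38] 13.85
```

View pics/p2.png

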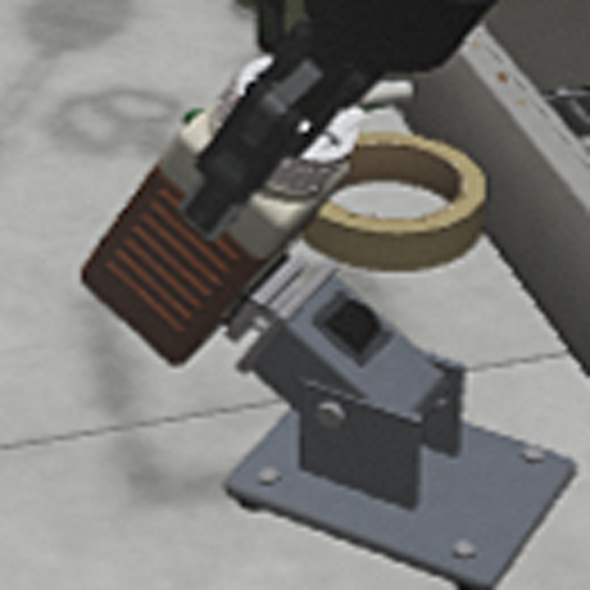

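The tub is pressed flat on the head, with the head pushed close to the collar at crop (265,310). The position stalled at 10.5 mm and about 14 N, so the left panel is stamped. I back off and turn for the front.

Run:
```python
from h import *
t,R=press("left",.055);f,Rf=press("front",.04);m,_=press("front",.055)
s=rows(m,Rf,.5,start=(t,R),deg=7.5,tail=0)
rows(f,Rf,.5,start=s)
```

```text
n 12 dist cm 0.17 deg 90.0
[[[0.01,-0.01,0.0],[0.0,-0.0,7.5],0.5],[[0.01,-0.01,0.0],[0.0,-0.0,7.5],0.5],[[0.01,-0.01,0.0],[0.0,-0.0,7.5],0.5],[[0.01,-0.01,0.0],[0.0,-0.0,7.5],0.5],[[0.0,-0.01,0.0],[0.0,-0.0,7.5],0.5],[[0.0,-0.01,0.0],[0.0,-0.0,7.5],0.5],[[-0.0,-0.01,0.0],[0.0,-0.0,7.5],0.5],[[-0.0,-0.01,0.0],[0.0,-0.0,7.5],0.5],[[-0.0,-0.01,0.0],[0.0,-0.0,7.5],0.5],[[-0.01,-0.01,0.0],[0.0,-0.0,7.5],0.5],[[-0.01,-0.01,0.0],[0.0,-0.0,7.5],0.5],[[-0.01,-0.01,0.0],[0.0,-0.0,7.5],0.5]]
n 1 dist cm 1.5 deg 0.0
[[[0.0,1.5,-0.0],[0.0,0.0,0.0],0.5]]
```

servo_tool(
  increments=[
    [[0.6,0,0],[0,0,0],0.5],
    [[1.4,0,0],[0,0,0],0.5],
    [[1.6,0,0],[0,0,0],0.5],
    [[1.6,0,0],[0,0,0],0.5],
    [[1.6,0,0],[0,0,0],0.5],
    [[0,0,0],[0,0,0],0.5],
  ],
)

```text
clock: 14.5
tcp_pos: [0.5029, -0.2039, 0.1758]
ee_rot: [-0.234, 0.379, 0.89, 0.101]
ft_force: [-0.3, 0.3, -2.7]
finger_gap: 0.0626
grip_force: 117.2
```

servo_tool(
  increments=[
    [[0,0,0],[0,0,7.5],0.5],
    [[0,0,0],[0,0,7.5],0.5],
    [[0,0,0],[0,0,7.5],0.5],
    [[0,0,0],[0,0,7.5],0.5],
    [[0,0,0],[0,0,7.5],0.5],
    [[0,0,0],[0,0,7.5],0.5],
    [[0,0,0],[0,0,7.5],0.5],
    [[0,0,0],[0,0,7.5],0.5],
    [[0,0,0],[0,0,7.5],0.5],
    [[0,0,0],[0,0,7.5],0.5],
    [[0,0,0],[0,0,7.5],0.5],
    [[0,0,0],[0,0,7.5],0.5],
  ],
)

```text
clock: 15.7
tcp_pos: [0.5034, -0.2051, 0.1742]
ee_rot: [-0.237, 0.898, 0.358, -0.095]
ft_force: [-0.8, 0.6, -2.6]
finger_gap: 0.0625
grip_force: 116.9
```

servo_tool(
  increments=[
    [[0,0,0],[0,0,0],0.5],
    [[0,0,0],[0,0,0],0.5],
  ],
)

```text
clock: 15.9
tcp_pos: [0.5029, -0.2046, 0.1746]
ee_rot: [-0.238, 0.896, 0.362, -0.095]
ft_force: [-0.1, -0.5, -1.5]
finger_gap: 0.0623
grip_force: 116.9
```

```bash
python3 st.py front
```

```text
to pad px 51.7 py -1.1 pz -0.3 mm tool [-1.3 51.7  0.5] rot [0.27 0.01 0.25] F px 1.0 py -0.4 pz -1.1 [-0.58  0.43  1.57  0.11  1.65  0.21] 15.9
```

servo_tool(
  increments=[
    [[-0.12,1.2,0],[0.27,0,0.25],0.5],
    [[0,1.5,0],[0,0,0],0.5],
    [[0,1.2,0],[0,0,0],0.5],
    [[0,0.3,0],[0,0,0],0.5],
    [[0,0,0],[0,0,0],0.5],
    [[0,0,0],[0,0,0],0.5],
  ],
)

```text
clock: 16.5
tcp_pos: [0.5264, -0.231, 0.1539]
ee_rot: [-0.241, 0.897, 0.358, -0.097]
ft_force: [-0.0, 0.2, -3.1]
finger_gap: 0.0629
grip_force: 116.8
```

```bash
python3 st.py front
```

```text
to pad px 10.7 py 0.2 pz -0.1 mm tool [ 0.2 10.7  0. ] rot [-0.16  0.03 -0.13] F px 1.4 py 0.1 pz -2.8 [-0.59  0.52  1.48  0.11  1.66  0.2 ] 16.5
```

servo_tool(
  increments=[
    [[0,0.3,0],[0,0,0],0.5],
    [[0,0.3,0],[0,0,0],0.5],
    [[0,0.25,0],[0,0,0],0.5],
    [[0,0.2,0],[0,0,0],0.5],
    [[0,0.2,0],[0,0,0],0.5],
    [[0,0.2,0],[0,0,0],0.5],
    [[0,0.2,0],[0,0,0],0.5],
    [[0,0.15,0],[0,0,0],0.5],
    [[0,0.15,0],[0,0,0],0.5],
    [[0,0.1,0],[0,0,0],0.5],
    [[0,0,0],[0,0,0],0.5],
  ],
)

```text
clock: 17.6
tcp_pos: [0.5386, -0.2438, 0.1439]
ee_rot: [-0.241, 0.897, 0.358, -0.097]
ft_force: [-3.6, 1.9, 1.9]
finger_gap: 0.0624
grip_force: 117.0
```

```bash
python3 st.py front
```

```text
to pad px -9.5 py 0.2 pz -0.2 mm tool [ 0.2 -9.5  0.2] rot [-0.19  0.03 -0.14] F px -4.3 py -1.3 pz -0.3 [-0.6   0.56  1.44  0.11  1.66  0.2 ] 17.6
```

servo_tool(
  increments=[
    [[0,0.15,0],[0,0,0],0.5],
    [[0,0.1,0],[0,0,0],0.5],
    [[0,0.1,0],[0,0,0],0.5],
    [[0,0.1,0],[0,0,0],0.5],
    [[0,0,0],[0,0,0],0.5],
  ],
)

```text
clock: 18.1
tcp_pos: [0.5402, -0.2454, 0.1427]
ee_rot: [-0.244, 0.896, 0.358, -0.099]
ft_force: [-6.0, 6.1, 7.5]
finger_gap: 0.0628
grip_force: 117.3
```

```bash
python3 st.py front
```

```text
to pad px -12.2 py 0.2 pz -0.3 mm tool [  0.2 -12.2   0.4] rot [-0.49  0.06 -0.11] F px -11.1 py -0.1 pz 2.2 [-0.6   0.57  1.43  0.11  1.66  0.2 ] 18.1
```

servo_tool(
  increments=[
    [[0,0.1,0],[0,0,0],0.5],
    [[0,0.05,0],[0,0,0],0.5],
    [[0,0,0],[0,0,0],0.5],
    [[0,0,0],[0,0,0],0.5],
  ],
)

```text
clock: 18.5
tcp_pos: [0.5404, -0.2456, 0.1427]
ee_rot: [-0.245, 0.895, 0.358, -0.099]
ft_force: [-7.5, 7.0, 10.0]
finger_gap: 0.0624
grip_force: 117.4
```

```bash
python3 st.py front
```

```text
to pad px -12.4 py 0.2 pz -0.4 mm tool [  0.2 -12.4   0.6] rot [-0.67  0.08 -0.1 ] F px -13.9 py -0.5 pz 3.5 [-0.6   0.57  1.43  0.11  1.67  0.19] 18.5
```

servo_tool(
  increments=[
    [[0,-0.6,0],[0,0,0],0.5],
    [[0,-1.4,0],[0,0,0],0.5],
    [[0,-1.6,0],[0,0,0],0.5],
    [[0,-1.6,0],[0,0,0],0.5],
    [[0,-1.6,0],[0,0,0],0.5],
    [[0,0,0],[0,0,0],0.5],
  ],
)

```text
clock: 19.1
tcp_pos: [0.5021, -0.2051, 0.1753]
ee_rot: [-0.239, 0.897, 0.359, -0.096]
ft_force: [0.6, 0.2, -2.3]
finger_gap: 0.0625
grip_force: 117.2
```

servo_tool(
  increments=[
    [[0,0,0],[0,0,7.5],0.5],
    [[0,0,0],[0,0,7.5],0.5],
    [[0,0,0],[0,0,7.5],0.5],
    [[0,0,0],[0,0,7.5],0.5],
    [[0,0,0],[0,0,7.5],0.5],
    [[0,0,0],[0,0,7.5],0.5],
    [[0,0,0],[0,0,7.5],0.5],
    [[0,0,0],[0,0,7.5],0.5],
    [[0,0,0],[0,0,7.5],0.5],
    [[0,0,0],[0,0,7.5],0.5],
    [[0,0,0],[0,0,7.5],0.5],
    [[0,0,0],[0,0,7.5],0.5],
  ],
)

```text
clock: 20.3
tcp_pos: [0.5026, -0.2062, 0.1738]
ee_rot: [-0.1, 0.887, -0.384, -0.238]
ft_force: [-0.0, 0.2, -2.8]
finger_gap: 0.0625
grip_force: 116.9
```

servo_tool(
  increments=[
    [[0,0,0],[0,0,0],0.5],
    [[0,0,0],[0,0,0],0.5],
  ],
)

```text
clock: 20.5
tcp_pos: [0.5022, -0.2057, 0.1742]
ee_rot: [-0.102, 0.888, -0.38, -0.238]
ft_force: [-0.4, -0.1, -2.6]
finger_gap: 0.0626
grip_force: 116.9
```

```bash
python3 st.py right
python3 - <<'E'
from h import *
from station import imaging
t=imaging.snapshot("top");np.savez("top5.npz",**t)
P=cloud(t);hsv=cv2.cvtColor(t["color"],cv2.COLOR_RGB2HSV)
p,R,o=now();z=-R[:,2];n=R[:,0]  # right normal = tool x ; left panel now faces away
O=p-H*z+OX*R[:,0]; e=O-.032*n+.045*z
m=np.zeros(P.shape[:2],bool);m[205:245,330:395]=1
m&=(hsv[...,2]>140)&(hsv[...,1]<75)&(P[...,2]>.07)
nn,l,st,ce=cv2.connectedComponentsWithStats(m.astype(np.uint8))
for i in range(1,nn):
    if st[i,4]>25:
        d=ray(t,*ce[i],e[2])-e;print(st[i],"err n,tooly,z mm",(d@n*1e3).round(1),(d@R[:,1]*1e3).round(1),(d@z*1e3).round(1))
cv2.imwrite("pics/p3.png",cv2.resize(t["color"][190:250,330:410,::-1],(800,600),interpolation=cv2.INTER_CUBIC))
E
```

```text
to pad px 50.0 py 1.4 pz -0.1 mm tool [50.  -1.4  0.1] rot [ 0.02  0.02 -0.01] F px 1.1 py -0.4 pz -2.3 [-0.58  0.43  1.57  0.11  1.66  1.78] 20.5
[362 205  33  32 751] err n,tooly,z mm 45.5 7.7 26.3
[347 224  25  21 305] err n,tooly,z mm -1.3 -0.8 -0.8
```

View pics/p3.png

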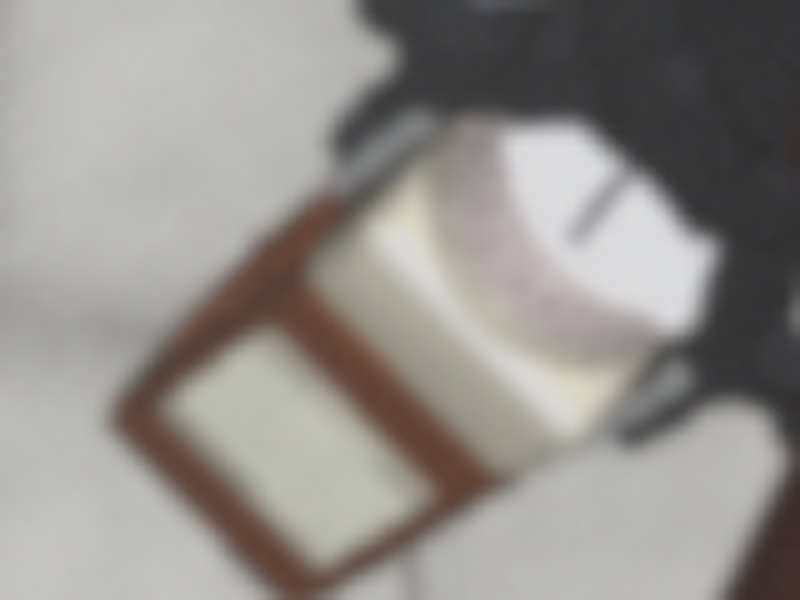

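The crop shows the left panel facing up at (300,450), still square in the grip and on its expected spot within about 1.3 mm. I go on with the right panel.

servo_tool(
  increments=[
    [[1.2,-0.14,0],[0,0,0],0.5],
    [[1.4,0,0],[0,0,0],0.5],
    [[1.2,0,0],[0,0,0],0.5],
    [[0.3,0,0],[0,0,0],0.5],
    [[0,0,0],[0,0,0],0.5],
    [[0,0,0],[0,0,0],0.5],
  ],
)

```text
clock: 21.15
tcp_pos: [0.5271, -0.2298, 0.154]
ee_rot: [-0.102, 0.887, -0.381, -0.24]
ft_force: [0.1, 0.7, -2.3]
finger_gap: 0.0624
grip_force: 116.9
```

```bash
python3 st.py right
```

```text
to pad px 9.9 py 0.0 pz 0.0 mm tool [ 9.9 -0.  -0.1] rot [ 0.03  0.17 -0.14] F px 0.8 py 0.5 pz -2.2 [-0.59  0.52  1.48  0.11  1.66  1.77] 21.15
```

servo_tool(
  increments=[
    [[0.3,0,0],[0,0,0],0.5],
    [[0.3,0,0],[0,0,0],0.5],
    [[0.25,0,0],[0,0,0],0.5],
    [[0.2,0,0],[0,0,0],0.5],
    [[0.2,0,0],[0,0,0],0.5],
    [[0.2,0,0],[0,0,0],0.5],
    [[0.2,0,0],[0,0,0],0.5],
    [[0.15,0,0],[0,0,0],0.5],
    [[0.15,0,0],[0,0,0],0.5],
    [[0.1,0,0],[0,0,0],0.5],
    [[0,0,0],[0,0,0],0.5],
  ],
)

```text
clock: 22.25
tcp_pos: [0.5393, -0.2425, 0.1441]
ee_rot: [-0.102, 0.887, -0.381, -0.24]
ft_force: [-2.9, 3.1, 3.0]
finger_gap: 0.0625
grip_force: 116.9
```

```bash
python3 st.py right
```

```text
to pad px -10.3 py 0.0 pz -0.2 mm tool [-10.3  -0.    0.2] rot [ 0.03  0.18 -0.14] F px -5.2 py 0.1 pz 0.5 [-0.59  0.56  1.44  0.11  1.66  1.77] 22.25
```

servo_tool(
  increments=[
    [[0.15,0,0],[0,0,0],0.5],
    [[0.1,0,0],[0,0,0],0.5],
    [[0.1,0,0],[0,0,0],0.5],
    [[0.1,0,0],[0,0,0],0.5],
    [[0,0,0],[0,0,0],0.5],
  ],
)

```text
clock: 22.75
tcp_pos: [0.5412, -0.2444, 0.1428]
ee_rot: [-0.103, 0.887, -0.38, -0.241]
ft_force: [-5.7, 5.5, 6.9]
finger_gap: 0.0627
grip_force: 117.2
```

```bash
python3 st.py right
```

```text
to pad px -13.3 py -0.0 pz -0.4 mm tool [-13.3   0.    0.5] rot [ 0.05  0.42 -0.12] F px -10.3 py -0.3 pz 2.0 [-0.59  0.57  1.43  0.11  1.66  1.77] 22.75
```

servo_tool(
  increments=[
    [[0.1,0,0],[0,0,0],0.5],
    [[0.07,0,0],[0,0,0],0.5],
    [[0,0,0],[0,0,0],0.5],
    [[0,0,0],[0,0,0],0.5],
  ],
)

```text
clock: 23.15
tcp_pos: [0.5414, -0.2446, 0.1428]
ee_rot: [-0.103, 0.887, -0.38, -0.243]
ft_force: [-7.4, 6.3, 10.2]
finger_gap: 0.0624
grip_force: 117.3
```

servo_tool(
  increments=[
    [[-0.6,0,0],[0,0,0],0.5],
    [[-1.4,0,0],[0,0,0],0.5],
    [[-1.6,0,0],[0,0,0],0.5],
    [[-1.6,0,0],[0,0,0],0.5],
    [[-1.6,0,0],[0,0,0],0.5],
    [[0,0,0],[0,0,0],0.5],
  ],
)

```text
clock: 23.75
tcp_pos: [0.5029, -0.2039, 0.1754]
ee_rot: [-0.101, 0.888, -0.381, -0.237]
ft_force: [0.2, -0.3, -2.2]
finger_gap: 0.0626
grip_force: 117.3
```

```bash
python3 st.py right
python3 - <<'E'
from h import *
from station import imaging
t=imaging.snapshot("top");np.savez("top6.npz",**t)
P=cloud(t);Z=P[...,2]
c={}
for nm,x0,y0 in(("far",.647,.326),("near",.483,.31)):
    m=(abs(P[...,0]-x0)<.05)&(abs(P[...,1]-y0)<.05)&(Z>.138)&(Z<.15);c[nm]=np.array(rect(P[m])[0]);print(nm,c[nm],P[m].mean(0),m.sum())
    m=(abs(P[...,0]-x0)<.06)&(abs(P[...,1]-y0)<.06)&(Z>.105)&(Z<.12);print(" shoulder",rect(P[m]),m.sum())
print("mid",(c["far"]+c["near"])/2,"yaw",np.degrees(np.arctan2(*(c["far"]-c["near"])[::-1])))
# tray rim edges between the tubs: dark rim columns per row -> rays at z=.013
for v in range(176,212,4):
    r=[ray(t,u,v,.013)[:2]*1e3 for u in(100,185)]
    row=t["color"][v,108:178].astype(int).mean(1);print(v,(row).astype(int).tolist())
E
```

```text
to pad px 51.4 py -0.3 pz -0.7 mm tool [51.4  0.2  0.9] rot [ 0.01 -0.16 -0.13] F px 1.4 py -0.1 pz -1.8 [-0.58  0.43  1.57  0.12  1.66  1.79] 23.75
far [647.8 327. ] [0.64712481 0.32583535 0.1436916 ] 609
 shoulder (array([646.1, 326.4]), array([59.9, 64.5]), 4.1) 243
near [483.6 310.8] [0.48294334 0.31018535 0.14384612] 626
 shoulder (array([482.1, 309.6]), array([61.4, 62.9]), 7.8) 234
mid [565.7 318.9] yaw 5.634576588851058
176 [188, 187, 187, 186, 185, 184, 183, 183, 181, 179, 177, 171, 164, 149, 128, 125, 148, 161, 163, 162, 162, 162, 161, 160, 160, 159, 160, 162, 163, 164, 164, 163, 163, 164, 163, 163, 162, 163, 163, 164, 163, 164, 163, 163, 165, 164, 164, 165, 164, 164, 164, 164, 163, 156, 139, 134, 145, 155, 163, 166, 167, 167, 167, 166, 167, 167, 166, 165, 166, 168]
180 [189, 188, 188, 185, 185, 184, 183, 183, 181, 179, 174, 171, 166, 156, 137, 128, 147, 161, 164, 163, 165, 165, 165, 164, 162, 163, 163, 164, 164, 165, 165, 164, 163, 164, 164, 163, 163, 163, 164, 163, 162, 161, 163, 163, 163, 164, 164, 164, 163, 163, 164, 162, 158, 149, 138, 142, 155, 163, 167, 169, 170, 171
[... 1826 characters left out ...]
 189, 190, 191, 192, 193, 193, 193, 192, 190, 190, 187, 183, 174, 162, 138, 124, 140, 156, 160, 160, 162, 163, 160, 159, 159, 158, 159, 161, 161, 161, 161, 161, 160, 161, 160, 159, 158, 161, 160, 159, 158, 157, 157, 158, 160, 161, 161, 161, 161, 161, 159, 156, 153, 157, 166, 181, 188, 190, 190, 189, 190, 189, 190, 190, 189, 188, 186, 183, 182]
208 [190, 190, 190, 191, 191, 190, 190, 191, 191, 191, 191, 190, 187, 180, 169, 148, 126, 133, 152, 159, 160, 162, 162, 159, 160, 158, 159, 159, 159, 159, 160, 162, 160, 159, 160, 161, 158, 158, 159, 160, 159, 158, 157, 157, 158, 159, 161, 161, 161, 161, 161, 160, 161, 163, 166, 172, 182, 188, 189, 188, 187, 188, 187, 186, 186, 185, 184, 183, 182, 182]
```

Run:
```python
from h import *
p,R,o=now()
a=np.radians(5.6-90);Rg=R_of([np.cos(a),np.sin(a),0],[0,0,-1])
u=p+[0,0,.06];print("up in tool cm",(R.T@np.array([0,0,3.])).round(2))
s=rows([.5657,.3189,.27],Rg,.5,start=(u,R),cm=4.,tail=2)
```

```text
up in tool cm [-1.49  0.   -2.6 ]
n 14 dist cm 52.82 deg 59.5
[[[-2.21,-2.9,0.97],[-0.96,1.98,-3.63],0.5],[[-2.05,-3.05,0.85],[-0.96,1.98,-3.63],0.5],[[-1.88,-3.19,0.73],[-0.96,1.98,-3.63],0.5],[[-1.7,-3.31,0.61],[-0.96,1.98,-3.63],0.5],[[-1.5,-3.42,0.5],[-0.96,1.98,-3.63],0.5],[[-1.3,-3.52,0.39],[-0.96,1.98,-3.63],0.5],[[-1.09,-3.6,0.29],[-0.96,1.98,-3.63],0.5],[[-0.86,-3.67,0.2],[-0.96,1.98,-3.63],0.5],[[-0.63,-3.72,0.11],[-0.96,1.98,-3.63],0.5],[[-0.4,-3.75,0.03],[-0.96,1.98,-3.63],0.5],[[-0.16,-3.77,-0.04],[-0.96,1.98,-3.63],0.5],[[0.08,-3.77,-0.11],[-0.96,1.98,-3.63],0.5]]
[[[0.32,-3.76,-0.16],[-0.96,1.98,-3.63],0.5],[[0.57,-3.72,-0.21],[-0.96,1.98,-3.63],0.5],[[0,0,0],[0,0,0],0.5],[[0,0,0],[0,0,0],0.5]]
```

servo_tool(
  increments=[
    [[-1.49,0,-2.6],[0,0,0],0.5],
    [[-1.49,0,-2.6],[0,0,0],0.5],
    [[-2.21,-2.9,0.97],[-0.96,1.98,-3.63],0.5],
    [[-2.05,-3.05,0.85],[-0.96,1.98,-3.63],0.5],
    [[-1.88,-3.19,0.73],[-0.96,1.98,-3.63],0.5],
    [[-1.7,-3.31,0.61],[-0.96,1.98,-3.63],0.5],
    [[-1.5,-3.42,0.5],[-0.96,1.98,-3.63],0.5],
    [[-1.3,-3.52,0.39],[-0.96,1.98,-3.63],0.5],
    [[-1.09,-3.6,0.29],[-0.96,1.98,-3.63],0.5],
    [[-0.86,-3.67,0.2],[-0.96,1.98,-3.63],0.5],
    [[-0.63,-3.72,0.11],[-0.96,1.98,-3.63],0.5],
    [[-0.4,-3.75,0.03],[-0.96,1.98,-3.63],0.5],
  ],
)

```text
clock: 25.0
tcp_pos: [0.5487, 0.1707, 0.2607]
ee_rot: [-0.031, 0.994, -0.077, -0.071]
ft_force: [1.1, 0.3, -2.4]
finger_gap: 0.0624
grip_force: 116.9
```

servo_tool(
  increments=[
    [[-0.16,-3.77,0],[-0.96,1.98,-3.63],0.5],
    [[0.08,-3.77,-0.11],[-0.96,1.98,-3.63],0.5],
    [[0.32,-3.76,-0.16],[-0.96,1.98,-3.63],0.5],
    [[0.57,-3.72,-0.21],[-0.96,1.98,-3.63],0.5],
    [[0,0,0],[0,0,0],0.5],
    [[0,0,0],[0,0,0],0.5],
    [[0,0,0],[0,0,0],0.5],
  ],
)

```text
clock: 25.7
tcp_pos: [0.5658, 0.318, 0.2703]
ee_rot: [-0.002, 0.999, 0.048, -0.003]
ft_force: [-0.2, -0.0, -3.4]
finger_gap: 0.0624
grip_force: 117.0
```

Run:
```python
from h import *
p,R,o=now();print(p,o["q"].round(2),o["ft_force"],o["finger_gap"])
a=np.radians(5.6-90);Rg=R_of([np.cos(a),np.sin(a),0],[0,0,-1])
s=rows([.5657,.3189,.125],Rg,.5,cm=2.5,tail=2)
```

```text
[0.56582168 0.31799867 0.27027572] [0.4  0.25 1.53 0.   1.36 1.88] [-0.20200464 -0.03268173 -3.37870776] 0.062437075704785676
n 6 dist cm 14.53 deg 0.4
[[[0.01,-0.01,2.42],[-0.03,0.05,-0.01],0.5],[[0.01,-0.01,2.42],[-0.03,0.05,-0.01],0.5],[[0.01,-0.01,2.42],[-0.03,0.05,-0.01],0.5],[[0.01,-0.01,2.42],[-0.03,0.05,-0.01],0.5],[[0.0,-0.01,2.42],[-0.03,0.05,-0.01],0.5],[[0.0,-0.01,2.42],[-0.03,0.05,-0.01],0.5],[[0,0,0],[0,0,0],0.5],[[0,0,0],[0,0,0],0.5]]
```

servo_tool(
  increments=[
    [[0,0,2.4],[0,0,0],0.5],
    [[0,0,2.4],[0,0,0],0.5],
    [[0,0,2.4],[0,0,0],0.5],
    [[0,0,2.4],[0,0,0],0.5],
    [[0,-0.05,2.4],[0,0.2,0],0.5],
    [[0,0,2.0],[0,0,0],0.5],
    [[0,0,0],[0,0,0],0.5],
    [[0,0,0],[0,0,0],0.5],
  ],
)

```text
clock: 26.5
tcp_pos: [0.5652, 0.3187, 0.1309]
ee_rot: [-0.002, 0.999, 0.048, -0.001]
ft_force: [-0.4, 0.2, -3.1]
finger_gap: 0.0625
grip_force: 116.9
```

Run:
```python
from h import *
from station import imaging
p,R,o=now();print(p,o["ft_force"],R[:,2])
b=imaging.snapshot("side")
cv2.imwrite("pics/q1.png",cv2.resize(b["color"][90:230,200:340,::-1],(595,595),interpolation=cv2.INTER_CUBIC))
```

```text
[0.56521249 0.31873576 0.13090341] [-0.44759201  0.17524016 -3.11998311] [-0.00203639  0.00384448 -0.99999054]
```

View pics/q1.png

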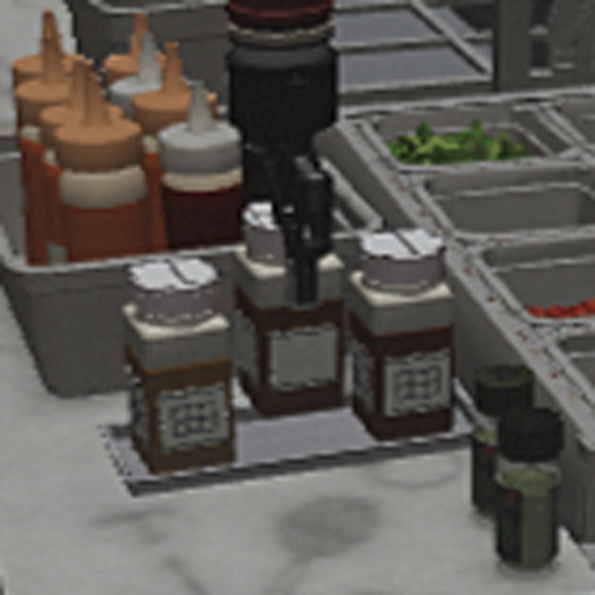

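The tub hangs upright between the two finished tubs, at crop (290,340), with clear space on both sides. I lower it.

servo_tool(
  increments=[
    [[0,0,1.0],[0,0,0],0.5],
    [[0,0,1.0],[0,0,0],0.5],
    [[0,0,0.7],[0,0,0],0.5],
    [[0,0,0.2],[0,0,0],0.5],
    [[0,0,0],[0,0,0],0.5],
    [[0,0,0],[0,0,0],0.5],
  ],
)

```text
clock: 27.15
tcp_pos: [0.565, 0.3204, 0.1023]
ee_rot: [-0.002, 0.999, 0.049, -0.0]
ft_force: [-0.5, 0.7, -2.9]
finger_gap: 0.0628
grip_force: 116.9
```

servo_tool(
  increments=[
    [[0,0.1,0.2],[0,0,0],0.5],
    [[0,0,0.1],[0,0,0],0.5],
    [[0,0,0.07],[0,0,0],0.5],
    [[0,0,0],[0,0,0],0.5],
  ],
)

```text
clock: 27.55
tcp_pos: [0.5652, 0.3193, 0.099]
ee_rot: [-0.002, 0.999, 0.049, -0.0]
ft_force: [-0.8, -1.1, -0.6]
finger_gap: 0.0624
grip_force: 117.3
```

servo_tool(
  increments=[
    [[0,0,0.05],[0,0,0],0.5],
    [[0,0,0],[0,0,0],0.5],
    [[0,0,0],[0,0,0],1],
    [[0,0,0],[0,0,0],1],
    [[0,0,0],[0,0,0],1],
    [[0,0,-1],[0,0,0],1],
    [[0,0,-3],[0,0,0],1],
    [[0,0,-4],[0,0,0],1],
    [[0,0,-4],[0,0,0],1],
    [[0,0,-4],[0,0,0],1],
    [[0,0,-2],[0,0,0],1],
    [[0,0,0],[0,0,0],1],
  ],
)

```text
clock: 28.75
tcp_pos: [0.5677, 0.3196, 0.2845]
ee_rot: [-0.004, 0.999, 0.049, 0.005]
ft_force: [0.4, 1.0, -0.5]
finger_gap: 0.0855
grip_force: 0.0
```

Run:
```python
from h import *
from station import imaging
p,R,o=now();print(p,o["ft_force"],o["finger_gap"],o["clock"])
s=imaging.snapshot("side");P=cloud(s)
for n,x,y in(("near",.4836,.3105),("tub",.5655,.319),("far",.6475,.327)):
    m=(np.hypot(P[...,0]-x,P[...,1]-y)<.045)&(P[...,2]>.13)&(P[...,2]<.16);print(n,m.sum(),rect(P[m]),np.median(P[m][:,2]))
cv2.imwrite("pics/q2.png",cv2.resize(s["color"][90:230,200:340,::-1],(595,595),interpolation=cv2.INTER_CUBIC))
```

```text
[0.56774563 0.31961476 0.28449493] [ 0.35512317  1.01420734 -0.47470446] 0.08547976051620106 28.75
near 196 (array([484.6, 305. ]), array([57.6, 58.4]), 66.7) 0.1432465294975937
tub 190 (array([565.8, 315.3]), array([54.5, 56.3]), 77.6) 0.14297714602400985
far 183 (array([649.2, 319.2]), array([59.2, 56.9]), 75.6) 0.14330955230852793
```

View pics/q2.png

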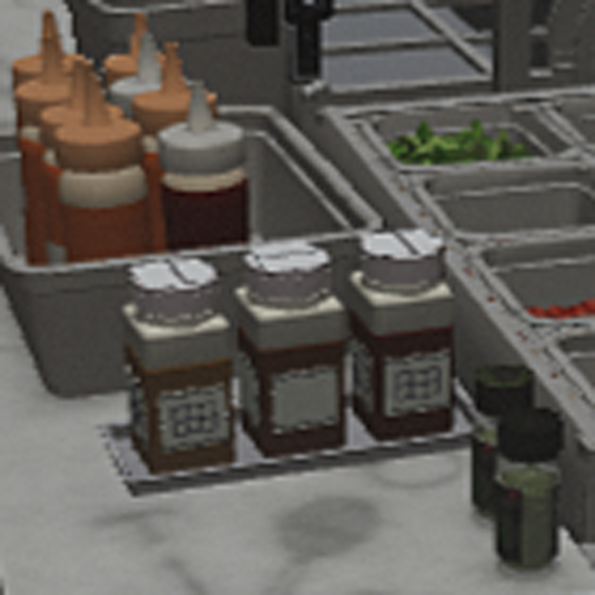

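The view shows all three tubs upright in a row, ours at crop (290,350) with its cap at the same height as the others, and the gripper well clear.

```bash
python3 -c "
from station import sign_off
print(sign_off())"
```

```text
the job is handed in; nothing more can be done
None
```

I pressed the tub's left, front and right panels onto the date stamp in that order (head stopped on its stop at about 14–15 N each time), stood it upright in the gap between the two finished tubs and let go, and handed the job in at about 29 s; the panels showed no visible ink in the images, so the "fully home" reading rests on the force and the stall.

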